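Finish loading the egg cooker, cover it and hold its switch on the sprung start position

TASK

Take the two eggs from the carton and stand one in each of the two empty cups of the egg cooker's tray, setting them down gently; then put the clear lid on so that it sits flat inside the cooker's rim, and let go of it. Then turn the switch dial clockwise past its two clicks to the third position at the end stop, which is sprung, and keep holding it there: the job finishes with the dial still held at the stop. Do not turn the dial before the lid is on, and leave the egg that is already in the tray, the salt shaker, the honey jar and the teaspoon where they are.

Things in the scene. Friction and masses are not known exactly. Their poses are not given: they have to be found in the camera images.
- egg_cooker: White egg cooker, fixed on the wooden board over the hob (board top z = 0.022): round bowl 147 mm across and, along its own -x, a ledge 86 mm wide, 40 mm high, with the dial. Origin on the bowl's axis, under the feet; z up. The tray lies in the bowl; round the tray stands a thin rim (inner radius 71 to 72 mm), its top 51 mm above the origin.
- cup0 (a point): Middle of the floor of the cup that already holds an egg. The three cups are round collars on the tray, 10 mm high, 38 mm inner and 43 mm outer diameter, 120 degrees apart, centres 38 mm from the bowl's axis, floor 44 mm above the cooker's origin. Fingers that close tangentially (across the line to the bowl's axis) clear the other eggs by 25 mm.
- cup1 (a point): Middle of the floor of an empty cup (same size as cup0).
- cup2 (a point): Middle of the floor of the other empty cup (same size as cup0).
- egg_a: Hen's egg, 42 mm thick, 54 mm tall, 58 g, already standing in cup0: leave it there. Origin at the lower (blunt) end, z up through the pointed end. Widest 21 mm above the origin.
- egg_b: Loose egg like egg_a, standing blunt end down in the carton. Origin at the lower end.
- egg_c: Loose egg like egg_a, standing blunt end down in the carton, in the cell diagonally across from egg_b. Origin at the lower end.
- carton: Four-egg pulp carton without lid, 106 x 106 x 16 mm, fixed on the board; round cells 48 mm apart, centres at x, y = +-24 mm, egg_b in (-24, -24), egg_c in (24, 24), lower ends 3 mm above the underside; the others empty. A slim post 30 mm high in the middle. Origin in the middle of the underside. An egg gripped along the carton's x or y has an empty cell or nothing beside it.
- lid: Clear domed lid with a grey band, 138 mm across its open lower edge, 66 mm high without its knob, 100 to 160 g; stands open side down on the board. Origin in the middle of its lower edge, z up. On the cooker its edge rests on the tray's border inside the rim: origin on the bowl's axis, 44 mm above the cooker's origin, about 3 mm of play all round.
- lid_knob (a point): Middle of the lid's round black knob, 23 mm thick and about 24 mm tall, on the lid's axis 83 mm above its lower edge; top of the knob at 95 mm.
- dial (a joint): Dial angle, 0 = off to 1.2 rad at the stop, growing clockwise from above. It stays by itself at 0 and at the clicks at 0.4 and 0.8, which take about 0.07 N m to leave. Past the second click a spring works against the hand, 0.10 rising to 0.18 N m at the stop, and takes a released dial back to the second click.
- dial_grip (a point): On the dial's axis, 27 mm above the ledge, 67 mm above the cooker's origin, 120 mm from the bowl's axis along the cooker's -x. Black bar 46 x 12 mm, top 34.5 mm above the ledge, over a 48 mm skirt (top 6.5 mm above the ledge). Turns with the dial: x along the bar (white line at +x), y across it, z up. At 0, x points 0.6 rad left of the bowl's axis, at the stop 0.6 rad right.
- salt_shaker: Salt shaker, 44 mm thick, 90 mm tall, on the board behind the cooker. Bystander. Origin in the middle of the underside.
- honey_jar: Honey jar, 64 mm thick, 87 mm tall, on the board behind the cooker. Bystander. Origin in the middle of the underside.
- teaspoon: Teaspoon, 132 x 26 x 11 mm, lying on the board in front of the cooker. Bystander. Origin in its middle.
- egg_tray: Aluminium disc, 138 mm across, fixed in the bowl, turned differently each time, with three egg cups (see cup0). Origin in the middle of its underside, 40 mm above the cooker's origin; upper face 44 mm above the cooker's origin; cup0 lies along its x axis.

How it is judged:
On the way, in this order (a step that is already met when the one before it is completed fails the run):
1. an egg stands in each of the two empty cups and the fingers have let go of them (horizontal distance between egg_a and cup0 below 0.008 m and z of egg_a in the frame of cup0 between -0.004 and 0.005 m and angle between egg_a's own z axis and vertical below 0.35 rad and (((horizontal distance between egg_b and cup1 below 0.008 m and z of egg_b in the frame of cup1 between -0.004 and 0.005 m and angle between egg_b's own z axis and vertical below 0.35 rad) and (horizontal distance between egg_c and cup2 below 0.008 m and z of egg_c in the frame of cup2 between -0.004 and 0.005 m and angle between egg_c's own z axis and vertical below 0.35 rad)) or ((horizontal distance between egg_b and cup2 below 0.008 m and z of egg_b in the frame of cup2 between -0.004 and 0.005 m and angle between egg_b's own z axis and vertical below 0.35 rad) and (horizontal distance between egg_c and cup1 below 0.008 m and z of egg_c in the frame of cup1 between -0.004 and 0.005 m and angle between egg_c's own z axis and vertical below 0.35 rad))) and contact force between the fingers and egg_b below 0.2 N and contact force between the fingers and egg_c below 0.2 N), for 0.2 s.
2. the lid sits flat inside the rim and the fingers have let go of it (horizontal distance between lid and egg_cooker below 0.007 m and z of lid in the frame of egg_cooker between 0.041 and 0.047 m and angle between lid's own z axis and vertical below 0.05 rad and contact force between the fingers and lid below 0.2 N), for 0.2 s.
3. the dial is turned to the stop, past both clicks (value of joint dial above 1.08 rad and contact force between the fingers and egg_cooker above 1 N), for 0.3 s.
At the end, for the whole second after the job is handed in: Each cup holds an upright egg (8 mm off centre, 5 mm in height, 0.35 rad tilt allowed); the untouched lid sits flat inside the rim (7 mm off axis, 3 mm, 0.05 rad); the fingers hold the dial still at the stop (above 1.08 of 1.2 rad) (all of step 2 and all of step 3 and horizontal distance between egg_a and cup0 below 0.008 m and z of egg_a in the frame of cup0 between -0.004 and 0.005 m and angle between egg_a's own z axis and vertical below 0.35 rad and (((horizontal distance between egg_b and cup1 below 0.008 m and z of egg_b in the frame of cup1 between -0.004 and 0.005 m and angle between egg_b's own z axis and vertical below 0.35 rad) and (horizontal distance between egg_c and cup2 below 0.008 m and z of egg_c in the frame of cup2 between -0.004 and 0.005 m and angle between egg_c's own z axis and vertical below 0.35 rad)) or ((horizontal distance between egg_b and cup2 below 0.008 m and z of egg_b in the frame of cup2 between -0.004 and 0.005 m and angle between egg_b's own z axis and vertical below 0.35 rad) and (horizontal distance between egg_c and cup1 below 0.008 m and z of egg_c in the frame of cup1 between -0.004 and 0.005 m and angle between egg_c's own z axis and vertical below 0.35 rad))) and velocity of joint dial between -0.1 and 0.1 rad/s); the arm keeps its last pose, push and grip.
It fails at once if the dial is turned (by more than 0.25 rad) before the lid is on (value of joint dial above 0.25 rad and not (horizontal distance between lid and egg_cooker below 0.007 m and z of lid in the frame of egg_cooker between 0.041 and 0.047 m and angle between lid's own z axis and vertical below 0.05 rad)).
It fails at once if an egg is knocked against or pressed into the cooker or its tray with more than 60 N, as cracks a shell (contact force between any of egg_a, egg_b, egg_c and egg_cooker above 60 N or contact force between any of egg_a, egg_b, egg_c and egg_tray above 60 N).
It fails at once if the egg already in the tray is pushed out of place (20 mm) (distance of egg_a from where it was at the start of the episode above 0.02 m).
It fails at once if salt shaker, honey jar or teaspoon moved by more than 30 mm (distance of any of salt_shaker, honey_jar, teaspoon from where it was at the start of the episode above 0.03 m).
It also fails if it takes over 72 s, if anything falls off the work surface, if the arm or the gripper's body presses on something with over 40 N, if the wrist force passes 120 N, or if a joint passes its speed limit or range.

ROBOT

A 6-joint arm with a two-finger parallel gripper is mounted at the origin on a cart in front of the work surface, level with it; the furniture and walls round the work are solid. World frame = base frame: x ahead of the robot, y to its left, z up, the work surface at z = 0. Lengths are in m, angles in rad, forces in N, time in s.
With the tool pointing down it reaches from about 0.325 to 0.875 m from the base axis. Payload 4.4 kg.
Tool frame: the origin (TCP) lies at the very end of the fingers, on their centre line; the grasp point (between the pads) lies 19 mm behind it; z points along the fingers, y is the line along which they close (so a half turn about z gives the same grasp; the last joint's range is limited). The gripper opens to 85 mm and grips with 20 to 120 N. Pads are 22 mm wide; open, the fingers measure 114 mm over their backs; the gripper's body (76 mm by 85 mm) begins 54 mm behind the grasp point. The pads swing forward as they close: fully open they stand 13 mm farther back than shut.
Start: joints at [0.954, 0.207, 1.542, -0, 1.393, -0.15], TCP at [0.259, 0.513, 0.231] pointing down, gripper open.
Joint ranges: [-2.73, 2.73], [-0.86, 2.22], [0.23, 2.46], [-1.11, 4.25], [0.08, 2.63], [-2.82, 2.82]. Speed limits (rad/s): [2.79, 2.79, 3.14, 3.14, 3.14, 3.14].

INTERFACE

Orientations are given as [roll, pitch, yaw] about the fixed x, y, z axes, in that order (R = Rz(yaw) Ry(pitch) Rx(roll)).
In Python, from cell import r gives the robot as it stands.
- The arm moves only by the tool servo_tool, never from a script. Its argument "steps" is text: rows parted by semicolons, each of 5 numbers parted by spaces: the opening, from 0 (shut) to 1 (fully open), then the shift along the tool's x, y, z in cm, then the turn about the tool's z in degrees. A call has 1 to 8 rows; each row is the pose to reach, as a shift and turn from the pose commanded when the call began, along the tool's axes at that moment; what a row does not reach only later rows make up. A row lasts 1/12 s, in which the tool goes at most 41.7 mm and 7.16 degrees, less where a joint would pass 70% of its speed; a pose out of reach is approached as far as the arm can. A call with a gripper value outside its range is refused whole. The fingers move at their own pace and stop on an object; "force" is the grip in N (left out, the last holds). Time passes only in rows, so rows that repeat a pose let the fingers close. It gives the time, the measured TCP pose, the force, the opening and the grip force at its end, in the units of the state.
- r.get_obs(): the state, without advancing time (a new reading comes with each control period).
- r.camera(name): name is "scene" or "top"; returns (picture, depth): 384x512x3 uint8, red, green, blue; 384x512 float32, m along the optical axis (not along the pixel's ray), 0 where there is no reading.
- r.calibration(name): a dict with "intrinsics" (3x3 intrinsics, pixels), "view" (4x4, takes a point from world to camera coordinates). Camera axes: x right, y down, z forward; pixel columns grow to the right and rows downward; lengths in m; the calibration is good to about 2 mm. A picture is of the moment at which its call begins. calibration takes no time and is no camera call.
- r.sign_off(): hands the job in; it is judged then, once.
Trained networks look in the newest picture that a camera, given by its name, has taken for a name from the list of things; names that differ only in an ending like _2 or _b are one class to them, and where a whole thing is asked for, a point or a joint stands for the part that bears it (a point fixed in the world has none). Each returns a list of dicts, best first, with "conf" (0 to 1); they miss things now and then, are a little off and sometimes report something else, mostly with a low value. They report only what shows in the picture. A call takes as long as a camera call.
- r.look_for(camera, name): "at" ([column, row] in pixels, amid what is visible of it).
- r.regions_of(camera, name): "mask" (384x512 bool, what is visible of it) and "at" ([column, row] in pixels, amid what is visible of it).
- r.place_of(camera, name): "at" ([column, row] in pixels: a listed point, or the origin of a listed thing).
The state is a dict: "t": time; "joint_positions": joint angles; "qd": joint speeds; "joint_efforts": joint torques, N m; "eef_pos": TCP position; "eef_rot": TCP orientation; "force": force on the tool from outside, world axes, zero at the start; "moment": the same for the moment, N m; "grip_width": opening from 0.0 (shut) to 1.0 (fully open); "gripper_force": force on a finger pad.
Only numpy, scipy, OpenCV 4.12 (cv2) and the standard library are available. Lean on these libraries where they do the work, as an engineer would, in place of code of your own. Each camera call takes 0.05 s, during which the arm holds its last target. There are 200 camera calls.

## Working session

There is one attempt and no reset: what is moved stays moved. The work goes in short steps, Python scripts to look and compute and a tool call to move; the robot and the scene stay as the last step left them, time stands still between calls to the robot, and variables do not carry over. Pictures are saved under pics/ and viewed, at most 10 in all, crops included, and the job is handed in when it is done.

Besides the shell and the picture viewer there is one more tool, called after "Request:" as name(argument=value, ...) on one line, values as JSON. servo_tool: Moves the arm, as the interface text tells. Its arguments: {"type":"object","properties":{"steps":{"type":"string"},"force":{"type":"number"}},"required":["steps"]}

```bash
mkdir -p pics; ls; cat > h.py <<'E'
from cell import r
import numpy as np, cv2
from scipy.spatial.transform import Rotation as R
def ray(cam,px):
    c=r.calibration(cam);K=np.array(c["intrinsics"]);V=np.array(c["view"])
    d=V[:3,:3].T@np.linalg.inv(K)@np.array([px[0],px[1],1.]);o=-V[:3,:3].T@V[:3,3]
    return o,d
def atz(cam,px,z):
    o,d=ray(cam,px);return o+d*(z-o[2])/d[2]
def cloud(cam,depth):
    c=r.calibration(cam);K=np.array(c["intrinsics"]);V=np.array(c["view"])
    v,u=np.mgrid[:384,:512];p=np.stack([u,v,np.ones_like(u)],-1)@np.linalg.inv(K).T*depth[...,None]
    return (p-V[:3,3])@V[:3,:3]
def plan(tgt,yaw=None):
    o=r.get_obs();M=R.from_euler("xyz",o["eef_rot"]).as_matrix()
    print("eef",np.round(o["eef_pos"],4),np.round(o["eef_rot"],3),"tool shift cm",np.round(M.T@(np.array(tgt)-o["eef_pos"])*100,2))
    if yaw is not None:
        d=np.arctan2(M[1,1],M[0,1]) # y-axis dir in world
        e=(yaw-d+np.pi/2)%np.pi-np.pi/2
        print("tool turn deg (about tool z, pointing down)",np.round(-np.degrees(e),1),"j6",np.round(o["joint_positions"][5],3))
E
python3 - <<'E'
from h import *
for cam in("scene","top"):
    im,d=r.camera(cam);cv2.imwrite(f"pics/{cam}0.png",im[...,::-1])
    c=r.calibration(cam);V=np.array(c["view"]);print(cam,-V[:3,:3].T@V[:3,3],np.array(c["intrinsics"])[0])
Z={"egg_cooker":.022,"cup0":.066,"cup1":.066,"egg_b":.025,"carton":.022,"lid":.022,"lid_knob":.105,"dial_grip":.089,"egg_tray":.062,"salt_shaker":.022,"honey_jar":.022,"teaspoon":.022}
for n,z in Z.items():
  for cam in("scene","top"):
    for k in r.place_of(cam,n)[:4]: print(n,cam,round(k["conf"],2),np.round(k["at"],1),np.round(atz(cam,k["at"],z),4))
print(r.get_obs())
E
```

```text
pics
scene [ 0.26669727 -0.68353349  0.8009052 ] [411.50499266   0.         244.49175687]
top [ 0.37217119 -0.19344363  0.94850465] [352.87891349   0.         252.44273057]
egg_cooker scene 0.91 [256.2 211.1] [ 0.5434 -0.211   0.022 ]
cup0 scene 0.85 [245.6 185.6] [ 0.5387 -0.164   0.066 ]
cup0 scene 0.76 [272.8 195.3] [ 0.5813 -0.2155  0.066 ]
cup0 scene 0.62 [247.  209.3] [ 0.5119 -0.2246  0.066 ]
cup0 top 0.89 [268.  164.1] [ 0.5751 -0.2285  0.066 ]
cup0 top 0.6 [267.6 187.8] [ 0.5137 -0.2286  0.066 ]
cup0 top 0.57 [242.6 178.2] [ 0.5369 -0.1646  0.066 ]
cup1 scene 0.85 [245.6 185.6] [ 0.5387 -0.164   0.066 ]
cup1 scene 0.76 [272.8 195.3] [ 0.5813 -0.2155  0.066 ]
cup1 scene 0.62 [247.  209.3] [ 0.5119 -0.2246  0.066 ]
cup1 top 0.89 [268.  164.1] [ 0.5751 -0.2285  0.066 ]
cup1 top 0.6 [267.6 187.8] [ 0.5137 -0.2286  0.066 ]
cup1 top 0.57 [242.6 178.2] [ 0.5369 -0.1646  0.066 ]
egg_b scene 0.77 [238.8 138.2] [0.6093 0.0167 0.025 ]
egg_b scene 0.72 [272.  194.1] [ 0.5989 -0.1854  0.025 ]
egg_b scene 0.68 [218.5 152. ] [ 0.5404 -0.0057  0.025 ]
egg_b top 0.7 [264.8 160.9] [ 0.5931 -0
[... 1484 characters left out ...]
[ 0.3274 -0.1739  0.022 ]
{'t': 1.3, 'joint_positions': array([ 9.53486133e-01,  2.06612336e-01,  1.54149477e+00, -9.08633273e-06,
        1.39347108e+00, -1.50508806e-01]), 'qd': array([ 0.00110425, -0.00113442,  0.00146864,  0.00176085, -0.00012074,
        0.00107593]), 'joint_efforts': array([ 1.37948762e-03, -3.83038402e+01, -2.91971684e+01,  1.34737061e-04,
        6.66292381e-04,  2.71356356e-05]), 'eef_pos': array([0.25879305, 0.5134838 , 0.23127714]), 'eef_rot': array([3.14157969e+00, 1.10114552e-05, 2.67479287e+00]), 'force': array([ 0.41560734, -0.7099653 , -0.42449627]), 'moment': array([0.00560424, 0.00833684, 0.02057551]), 'gripper_force': 0.0, 'grip_width': 1.0002797511389248}
```

```bash
python3 - <<'E'
import cv2,numpy as np
a=cv2.imread("pics/scene0.png")[110:310,130:350];b=cv2.imread("pics/top0.png")[100:280,150:350]
a=cv2.resize(a,(440,400),interpolation=cv2.INTER_CUBIC);b=cv2.resize(b,(360,324),interpolation=cv2.INTER_CUBIC)
c=np.zeros((400,800,3),np.uint8);c[:,:440]=a;c[:324,440:]=b;cv2.imwrite("pics/c0.png",c)
E
```

```text
(no output)
```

View pics/c0.png

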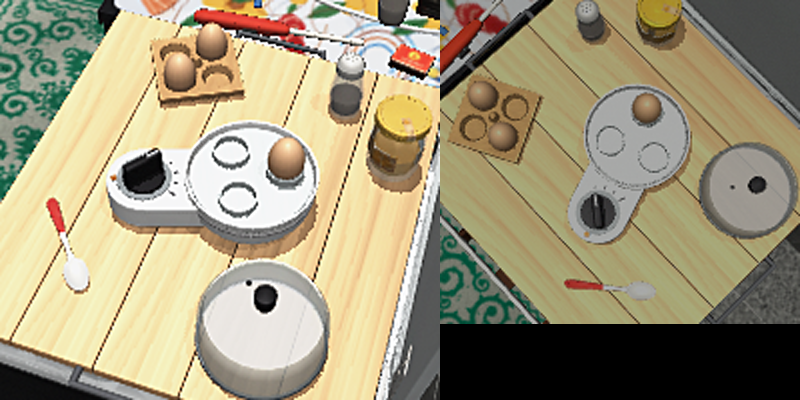

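```bash
cat > fit.py <<'E'
from h import *
from scipy.optimize import least_squares
def pts(cams=("scene","top")):
    out={}
    for c in cams:
        im,d=r.camera(c);P=cloud(c,d);out[c]=P[(d>0)].reshape(-1,3)
    return out
def egg(P,x0,zb):
    m=(np.hypot(*(P[:,:2]-x0).T)<.026)&(P[:,2]>zb+.024)&(P[:,2]<zb+.06);Q=P[m]
    f=lambda p:np.hypot(np.hypot(Q[:,0]-p[0],Q[:,1]-p[1])/.021,(Q[:,2]-zb-.021-p[2])/.033)-1
    s=least_squares(f,[*x0,0],loss="soft_l1",f_scale=.05);return s.x,m.sum()
def ring(P,x0,rad,z,tol=.006,dz=.0035):
    rr=np.hypot(*(P[:,:2]-x0).T);m=(abs(rr-rad)<tol)&(abs(P[:,2]-z)<dz);Q=P[m]
    s=least_squares(lambda p:np.hypot(Q[:,0]-p[0],Q[:,1]-p[1])-rad,x0,loss="soft_l1",f_scale=.002);return s.x,m.sum()
E
python3 - <<'E'
from fit import *
D=pts()
for c,P in D.items():
    for n,x,zb in(("a",(.578,-.222),.066),("b",(.5425,-.0075),.025),("c",(.607,.017),.025)):
        s,k=egg(P,x,zb);print(c,"egg",n,np.round(s*1000,1),k)
    s,k=ring(P,(.543,-.204),.0725,.073);print(c,"rim",np.round(s*1000,1),k)
    for x in((.5128,-.2266),(.5378,-.1643)):
        s,k=ring(P,x,.02025,.076,.007,.004);print(c,"cup",np.round(s*1000,1),k)
    s,k=ring(P,(.437,-.1525),.024,.0685,.006,.003);print(c,"skirt",np.round(s*1000,1),k)
    m=(np.hypot(*(P[:,:2]-[.437,-.1525]).T)<.026)&(abs(P[:,2]-.0965)<.004);Q=P[m][:,:2]
    w,v=np.linalg.eigh(np.cov(Q.T));print(c,"bar",np.round(Q.mean(0)*1000,1),m.sum(),np.degrees(np.arctan2(v[1,1],v[0,1])),np.sqrt(w)*1000)
    m=(np.hypot(*(P[:,:2]-[.4725,-.362]).T)<.022)&(P[:,2]>.108)&(P[:,2]<.125);Q=P[m]
    print(c,"knob top",np.round(Q.mean(0)*1000,1) if len(Q) else 0,m.sum())
    s,k=ring(P,(.4725,-.364),.069,.03,.008,.012);print(c,"lid base",np.round(s*1000,1),k)
E
```

```text
scene egg a [ 5.793e+02 -2.155e+02 -5.000e-01] 271
scene egg b [ 5.427e+02 -9.400e+00 -2.000e-01] 209
scene egg c [6.024e+02 2.310e+01 1.000e-01] 192
scene rim [ 543.  -203.9] 325
scene cup [ 514.  -228.5] 89
scene cup [ 536.  -166.5] 81
scene skirt [ 435.5 -149.4] 68
scene bar [ 434.1 -153.3] 105 -171.62318798249152 [ 3.65408983 13.04386625]
scene knob top [ 472.4 -366.1  114.2] 111
scene lid base [ 472.6 -364.8] 850
top egg a [ 5.810e+02 -2.185e+02 -5.000e-01] 212
top egg b [544.6 -12.1  -0.6] 194
top egg c [ 6.04e+02  2.02e+01 -5.00e-01] 200
top rim [ 544.9 -205.8] 256
top cup [ 515.9 -230.2] 53
top cup [ 537.7 -168.4] 53
top skirt [ 436.5 -152.4] 99
top bar [ 436.5 -154.3] 91 -170.84357715812453 [ 3.43870491 13.00057097]
top knob top [ 474.9 -366.2  114.7] 71
top lid base [ 472.2 -363.7] 508
```

```bash
python3 -c "
from h import *
plan([.5436,-.0108,.15],np.radians(73.6))"
```

```text
eef [0.2588 0.5135 0.2313] [ 3.142 -0.     2.675] tool shift cm [-49.03 -34.     8.12]
tool turn deg (about tool z, pointing down) -10.3 j6 -0.151
```

Request:
servo_tool(steps="1 -25 -17.3 0 -5;1 -25 -17.3 0 -10.3;1 -25 -17.3 0 -10.3;1 -25 -17.3 0 -10.3;1 -49 -34 4 -10.3;1 -49 -34 6 -10.3;1 -49 -34 8.1 -10.3;1 -49 -34 8.1 -10.3", force=30)

```text
t: 2.07
eef_pos: [0.4177, 0.2209, 0.2051]
eef_rot: [3.141, 0.002, 2.855]
force: [1.3, 0.3, -0.3]
grip_width: 1.004
gripper_force: 0.0
```

```bash
python3 -c "
from h import *
plan([.5436,-.0108,.15],np.radians(73.6))"
```

```text
eef [0.4177 0.2209 0.2051] [3.141e+00 2.000e-03 2.855e+00] tool shift cm [-18.62 -18.67   5.52]
tool turn deg (about tool z, pointing down) -0.0 j6 -0.981
```

Request:
servo_tool(steps="1 -18.6 -18.7 5.5 0;1 -18.6 -18.7 5.5 0;1 -18.6 -18.7 5.5 0;1 -18.6 -18.7 5.5 0;1 -18.6 -18.7 5.5 0;1 -18.6 -18.7 5.5 0;1 -18.6 -18.7 5.5 0;1 -18.6 -18.7 5.5 0")

```text
t: 2.73
eef_pos: [0.5437, -0.0135, 0.1489]
eef_rot: [-3.14, 0.0, 2.849]
force: [0.1, -0.4, -0.0]
grip_width: 0.995
gripper_force: 0.0
```

```bash
python3 -c "
from h import *
plan([.5436,-.0108,.033],np.radians(73.6))"
```

```text
eef [ 0.5437 -0.0135  0.1489] [-3.14   0.     2.849] tool shift cm [ 0.1   0.27 11.59]
tool turn deg (about tool z, pointing down) -0.3 j6 -1.461
```

Request:
servo_tool(steps="1 0.1 0.3 4 0;1 0.1 0.3 7 0;1 0.1 0.3 10 0;1 0.1 0.3 11.6 0;1 0.1 0.3 11.6 0;0.3 0.1 0.3 11.6 0;0.3 0.1 0.3 11.6 0;0.3 0.1 0.3 11.6 0")

```text
t: 3.4
eef_pos: [0.5441, -0.0062, 0.0359]
eef_rot: [3.141, 0.004, 2.855]
force: [0.2, -0.7, 1.0]
grip_width: 0.607
gripper_force: 0.0
```

Request:
servo_tool(steps="0.3 0 0 0 0;0.3 0 0 0 0;0.3 0 0 0 0;0.3 0 0 0 0")

```text
t: 3.73
eef_pos: [0.5438, -0.0088, 0.0367]
eef_rot: [-3.138, 0.005, 2.855]
force: [-2.6, -7.0, 7.8]
grip_width: 0.471
gripper_force: 29.4
```

```bash
python3 -c "
from h import *
plan([.5436,-.0108,.033],np.radians(73.6))"
```

```text
eef [ 0.5438 -0.0088  0.0367] [-3.138  0.005  2.855] tool shift cm [-0.03 -0.2   0.37]
tool turn deg (about tool z, pointing down) -0.0 j6 -1.455
```

Request:
servo_tool(steps="0.3 0 0 -1 0;0.3 0 0 -3 0;0.3 0 0 -6 0;0.3 0 0 -9 0;0.3 0 0 -12.5 0;0.3 0 0 -12.5 0;0.3 0 0 -12.5 0;0.3 0 0 -12.5 0")

```text
t: 4.4
eef_pos: [0.5421, -0.006, 0.1594]
eef_rot: [3.141, 0.001, 2.855]
force: [0.1, 0.5, -0.4]
grip_width: 0.472
gripper_force: 30.4
```

```bash
python3 - <<'E'
from fit import *
o=r.get_obs();D=pts()
for c,P in D.items():
    s,k=egg(P,o["eef_pos"][:2],o["eef_pos"][2]-.010);print(c,np.round(s*1000,1),k)
# carry to cup2 (.5368,-.1675)
plan([.5368,-.1675,.17],np.radians(10.9))
print(np.round(r.get_obs()["gripper_force"],1))
im,_=r.camera("scene");cv2.imwrite("pics/g1.png",cv2.resize(im[60:260,130:350,::-1],(660,600)))
E
```

```text
scene [543.1  -3.8   0. ] 55
top [543.3  -8.1  -3.3] 37
eef [ 0.5408 -0.0059  0.1573] [-3.141e+00 -3.000e-03  2.855e+00] tool shift cm [ -4.18 -15.62  -1.28]
tool turn deg (about tool z, pointing down) 62.7 j6 -1.455
30.4
```

View pics/g1.png

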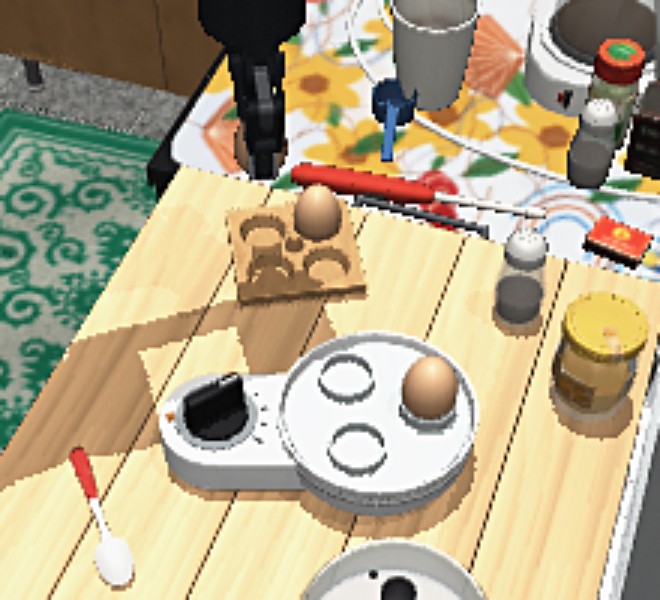

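Request:
servo_tool(steps="0.3 -1 -4 -1.3 7;0.3 -2 -8 -1.3 14;0.3 -3 -12 -1.3 21;0.3 -4.2 -15.6 -1.3 28;0.3 -4.2 -15.6 -1.3 35;0.3 -4.2 -15.6 -1.3 42;0.3 -4.2 -15.6 -1.3 49;0.3 -4.2 -15.6 -1.3 56")

```text
t: 5.22
eef_pos: [0.5371, -0.1678, 0.1697]
eef_rot: [-3.139, -0.003, 1.87]
force: [-0.1, -0.6, -1.0]
grip_width: 0.472
gripper_force: 30.5
```

Request:
servo_tool(steps="0.3 0 0 0 6.7;0.3 0 0 0 6.7;0.3 0 0 0 6.7;0.3 0 0 0 6.7")

```text
t: 5.55
eef_pos: [0.5378, -0.1674, 0.1708]
eef_rot: [-3.14, -0.001, 1.763]
force: [0.2, 0.2, 0.1]
grip_width: 0.469
gripper_force: 30.5
```

```bash
python3 - <<'E'
from fit import *
o=r.get_obs();D=pts()
for c,P in D.items():
    s,k=egg(P,o["eef_pos"][:2],o["eef_pos"][2]-.0117);print(c,np.round(s*1000,1),k)
plan([.5368,-.1665,.09],np.radians(10.9))
E
```

```text
scene [ 539.3 -165.8    2.9] 344
top [ 537.8 -167.4    0. ] 0
eef [ 0.5381 -0.1675  0.1712] [-3.141e+00 -1.000e-03  1.762e+00] tool shift cm [ 0.12 -0.1   8.12]
tool turn deg (about tool z, pointing down) 0.0 j6 -0.647
```

Request:
servo_tool(steps="0.3 0.1 -0.2 3 0;0.3 0.1 -0.2 5 0;0.3 0.1 -0.2 6.5 0;0.3 0.1 -0.2 7.5 0;0.3 0.1 -0.2 8 0;0.3 0.1 -0.2 8 0;0.3 0.1 -0.2 8 0")

```text
t: 6.23
eef_pos: [0.5367, -0.1673, 0.0923]
eef_rot: [3.141, 0.001, 1.761]
force: [1.0, -1.0, -0.4]
grip_width: 0.47
gripper_force: 30.6
```

```bash
python3 - <<'E'
from fit import *
D=pts(("scene",));o=r.get_obs()
P=D["scene"]
s,k=egg(P,o["eef_pos"][:2],o["eef_pos"][2]-.0117);print(np.round(s*1000,1),k)
s,k=ring(P,(.536,-.167),.02025,.076,.007,.004);print("cup",np.round(s*1000,1),k)
plan([.536,-.167,.0785])
im,_=r.camera("scene");cv2.imwrite("pics/p1.png",cv2.resize(im[140:250,190:310,::-1],(640,586),interpolation=cv2.INTER_CUBIC))
E
```

```text
[ 537.9 -166.     1.7] 285
cup [ 536.2 -166.4] 42
eef [ 0.5371 -0.1676  0.0928] [3.14e+00 1.00e-03 1.76e+00] tool shift cm [ 0.08 -0.1   1.43]
```

View pics/p1.png

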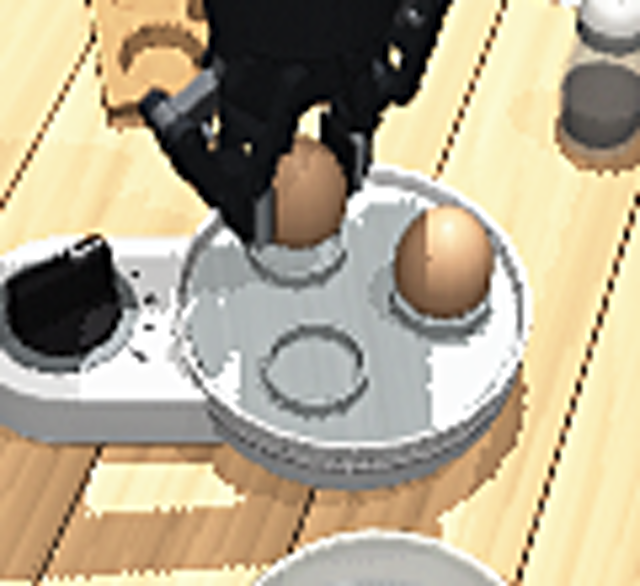

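Request:
servo_tool(steps="0.3 0 -0.15 0.4 0;0.3 0 -0.15 0.7 0;0.3 0 -0.15 1 0;0.3 0 -0.15 1.2 0;0.3 0 -0.15 1.4 0;0.3 0 -0.15 1.4 0;0.3 0 -0.15 1.4 0")

```text
t: 6.92
eef_pos: [0.5359, -0.1673, 0.0782]
eef_rot: [3.139, 0.001, 1.76]
force: [4.0, 1.8, 1.2]
grip_width: 0.47
gripper_force: 30.7
```

```bash
python3 - <<'E'
from fit import *
D=pts(("scene",));o=r.get_obs();P=D["scene"]
s,k=egg(P,o["eef_pos"][:2],.066);print(np.round(s*1000,1),k)
plan([.536,-.167,.0785]);print(o["force"],o["moment"])
E
```

```text
[ 537.3 -166.1    2.5] 284
eef [ 0.5359 -0.1674  0.0782] [3.139e+00 1.000e-03 1.760e+00] tool shift cm [ 0.03  0.02 -0.03]
[4.36918255 1.61919114 1.66686467] [ 0.30930982 -0.68236975  0.04107128]
```

Request:
servo_tool(steps="0.3 0 0.1 0.1 0;0.3 0 0.1 0.2 0;0.3 0 0.1 0.3 0;0.3 0 0.1 0.3 0;0.3 0 0.1 0.3 0")

```text
t: 7.38
eef_pos: [0.5363, -0.1674, 0.0775]
eef_rot: [3.141, 0.001, 1.761]
force: [-2.8, 3.5, 16.1]
grip_width: 0.468
gripper_force: 31.8
```

```bash
python3 - <<'E'
from fit import *
D=pts(("scene",));o=r.get_obs();P=D["scene"]
s,k=egg(P,o["eef_pos"][:2],.066);print(np.round(s*1000,1),k)
plan([.536,-.167,.0785]);print(o["force"],o["moment"])
E
```

```text
[ 537.3 -166.2    2.1] 285
eef [ 0.5363 -0.1674  0.0775] [3.141e+00 1.000e-03 1.761e+00] tool shift cm [ 0.04 -0.02 -0.1 ]
[-2.69605386  2.86588574 16.33593479] [0.58773079 0.58907608 0.01047921]
```

Request:
servo_tool(steps="0.3 0 0 -0.15 0;0.3 0 0 -0.15 0;0.6 0 0 -0.15 0;0.75 0 0 -0.15 0;0.75 0 0 -0.15 0;0.75 0 0 -0.15 0;0.75 0 0 -0.15 0")

```text
t: 8.02
eef_pos: [0.535, -0.1672, 0.0755]
eef_rot: [-3.14, -0.001, 1.76]
force: [-0.8, -0.4, -0.3]
grip_width: 0.748
gripper_force: 0.0
```

Request:
servo_tool(steps="0.75 0 0 -2 0;0.75 0 0 -5 0;0.75 0 0 -9 0;0.75 0 0 -9 0;0.75 0 0 -9 0")

```text
t: 8.43
eef_pos: [0.5379, -0.1684, 0.1696]
eef_rot: [3.136, 0.004, 1.76]
force: [-0.3, 0.2, -1.1]
grip_width: 0.751
gripper_force: 0.0
```

```bash
python3 - <<'E'
from fit import *
D=pts(("scene",));P=D["scene"]
for x in((.5365,-.167),(.579,-.2155)):
    s,k=egg(P,x,.066);print(np.round(s*1000,1),k)
plan([.6032,.0217,.17],np.radians(73.6))
E
```

```text
[ 538.4 -164.    -1.1] 266
[ 5.793e+02 -2.155e+02 -4.000e-01] 273
eef [ 0.5362 -0.1676  0.1672] [3.14e+00 1.00e-03 1.76e+00] tool shift cm [17.33 10.15 -0.29]
tool turn deg (about tool z, pointing down) -62.7 j6 -0.646
```

Request:
servo_tool(steps="1 3 1.7 0 -7;1 6 3.4 0 -14;1 9.5 5.5 0 -21;1 13 7.6 0 -28;1 17.3 10.2 0 -35;1 17.3 10.2 0 -42;1 17.3 10.2 0 -49;1 17.3 10.2 0 -56")

```text
t: 9.15
eef_pos: [0.6018, 0.0236, 0.1634]
eef_rot: [-3.14, -0.005, 2.746]
force: [0.1, -0.9, -0.9]
grip_width: 1.004
gripper_force: 0.0
```

Request:
servo_tool(steps="1 0 0 0 -6.7;1 0 0 0 -6.7;1 0 0 0 -6.7;1 0 0 0 -6.7")

```text
t: 9.48
eef_pos: [0.6024, 0.0218, 0.1649]
eef_rot: [-3.141, -0.002, 2.852]
force: [0.4, -0.9, -0.2]
grip_width: 0.999
gripper_force: 0.0
```

```bash
python3 - <<'E'
from fit import *
plan([.6032,.0217,.0355],np.radians(73.6))
E
```

```text
eef [0.6024 0.0218 0.1649] [-3.141e+00 -2.000e-03  2.852e+00] tool shift cm [-0.11  0.02 12.94]
tool turn deg (about tool z, pointing down) -0.2 j6 -1.388
```

Request:
servo_tool(steps="1 -0.1 0 4 0;1 -0.1 0 8 0;1 -0.1 0 11 0;1 -0.1 0 13 0;1 -0.1 0 13 0;1 -0.1 0 13 0;0.7 -0.1 0 13 0;0.3 -0.1 0 13 0")

```text
t: 10.15
eef_pos: [0.6064, 0.0213, 0.0387]
eef_rot: [3.141, 0.005, 2.854]
force: [-0.2, 1.0, 0.6]
grip_width: 0.751
gripper_force: 0.0
```

Request:
servo_tool(steps="0.3 0 0 0 0;0.3 0 0 0 0;0.3 0 0 0 0;0.3 0 0 0 0;0.3 0 0 0 0;0.3 0 0 0 0")

```text
t: 10.65
eef_pos: [0.6059, 0.0217, 0.0384]
eef_rot: [3.141, 0.004, 2.855]
force: [0.1, 0.9, 6.6]
grip_width: 0.472
gripper_force: 29.9
```

Request:
servo_tool(steps="0.3 0 0 -1 0;0.3 0 0 -3 0;0.3 0 0 -6 0;0.3 0 0 -9 0;0.3 0 0 -13 0;0.3 0 0 -13 0;0.3 0 0 -13 0;0.3 0 0 -13 0")

```text
t: 11.32
eef_pos: [0.6037, 0.0216, 0.1663]
eef_rot: [-3.141, -0.0, 2.855]
force: [-0.4, 1.0, -1.1]
grip_width: 0.464
gripper_force: 30.5
```

```bash
python3 - <<'E'
from fit import *
plan([.515,-.2293,.17],np.radians(-139.2+90))
E
```

```text
eef [0.6037 0.0216 0.1663] [-3.141 -0.     2.855] tool shift cm [  1.4  -26.58  -0.37]
tool turn deg (about tool z, pointing down) -57.2 j6 -1.391
```

Request:
servo_tool(steps="0.3 0.2 -4 -0.4 7;0.3 0.4 -8 -0.4 14;0.3 0.6 -12 -0.4 21;0.3 0.8 -16 -0.4 28;0.3 1 -20 -0.4 35;0.3 1.2 -24 -0.4 42;0.3 1.4 -26.6 -0.4 49;0.3 1.4 -26.6 -0.4 56")

```text
t: 11.98
eef_pos: [0.512, -0.2337, 0.1677]
eef_rot: [-3.137, -0.002, 1.865]
force: [-0.3, 0.2, -0.4]
grip_width: 0.474
gripper_force: 30.6
```

Request:
servo_tool(steps="0.3 0 0 0 7;0.3 0 0 0 14;0.3 0 0 0 21;0.3 0 0 0 28;0.3 0 0 0 35;0.3 0 0 0 42;0.3 0 0 0 49;0.3 0 0 0 56")

```text
t: 12.65
eef_pos: [0.5136, -0.2285, 0.1673]
eef_rot: [-3.136, 0.001, 0.894]
force: [0.0, 0.6, -0.3]
grip_width: 0.464
gripper_force: 30.6
```

Request:
servo_tool(steps="0.3 0 0 0 7;0.3 0 0 0 10.8;0.3 0 0 0 10.8;0.3 0 0 0 10.8;0.3 0 0 0 10.8")

```text
t: 13.07
eef_pos: [0.5146, -0.229, 0.1688]
eef_rot: [-3.139, 0.001, 0.713]
force: [-0.5, -0.6, -0.5]
grip_width: 0.471
gripper_force: 30.6
```

```bash
python3 - <<'E'
from fit import *
plan([.515,-.2293,.092],np.radians(-139.2+90))
o=r.get_obs();D=pts()
for c,P in D.items():
    s,k=egg(P,o["eef_pos"][:2],o["eef_pos"][2]-.0125);print(c,np.round(s*1000,1),k)
    s,k=egg(P,(.5365,-.167),.066);print(c,"cup2 egg",np.round(s*1000,1),k)
E
```

```text
eef [ 0.5146 -0.229   0.1688] [-3.139e+00  1.000e-03  7.130e-01] tool shift cm [0.02 0.07 7.68]
tool turn deg (about tool z, pointing down) 0.0 j6 0.286
scene [ 515.  -225.9   -0.7] 387
scene cup2 egg [ 538.2 -164.7   -1.4] 24
top [ 478.  -232.8   -8.5] 4
top cup2 egg [ 540.5 -166.4   -0.6] 219
```

Request:
servo_tool(steps="0.3 -0.2 0.1 3 0;0.3 -0.2 0.1 5 0;0.3 -0.2 0.1 6.5 0;0.3 -0.2 0.1 7.5 0;0.3 -0.2 0.1 7.7 0;0.3 -0.2 0.1 7.7 0;0.3 -0.2 0.1 7.7 0")

```text
t: 13.75
eef_pos: [0.5154, -0.232, 0.0941]
eef_rot: [3.14, -0.001, 0.712]
force: [0.4, -0.2, -0.3]
grip_width: 0.472
gripper_force: 30.6
```

```bash
python3 - <<'E'
from fit import *
D=pts(("scene",));o=r.get_obs();P=D["scene"]
plan([.515,-.2293,.079]);
s,k=egg(P,o["eef_pos"][:2],o["eef_pos"][2]-.0125);print(np.round(s*1000,1),k)
im,_=r.camera("scene");cv2.imwrite("pics/p2.png",cv2.resize(im[140:250,190:310,::-1],(640,586),interpolation=cv2.INTER_CUBIC))
E
```

```text
eef [ 0.5156 -0.2322  0.0946] [ 3.139e+00 -1.000e-03  7.110e-01] tool shift cm [ 0.14 -0.27  1.56]
[ 515.6 -229.1   -1.3] 321
```

View pics/p2.png

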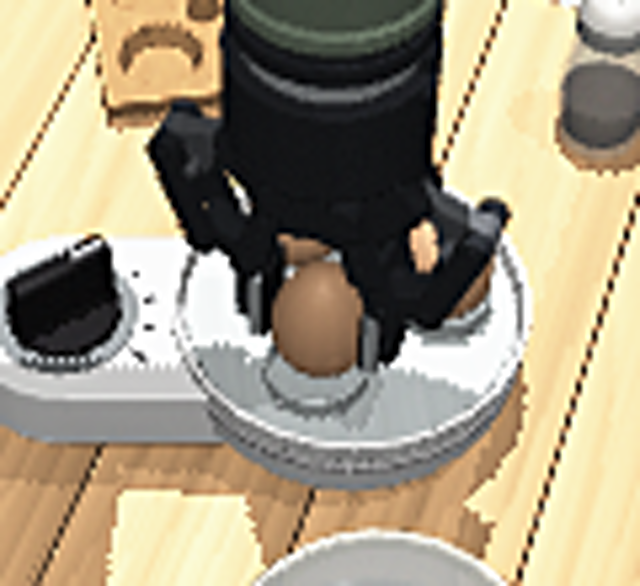

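Request:
servo_tool(steps="0.3 -0.05 -0.1 0.5 0;0.3 -0.05 -0.1 0.9 0;0.3 -0.05 -0.1 1.2 0;0.3 -0.05 -0.1 1.4 0;0.3 -0.05 -0.1 1.5 0;0.3 -0.05 -0.1 1.5 0;0.3 -0.05 -0.1 1.5 0")

```text
t: 14.43
eef_pos: [0.5136, -0.231, 0.0794]
eef_rot: [-3.141, 0.0, 0.711]
force: [-2.8, 1.5, 7.4]
grip_width: 0.465
gripper_force: 31.2
```

```bash
python3 - <<'E'
from fit import *
D=pts(("scene",));o=r.get_obs();P=D["scene"]
s,k=egg(P,o["eef_pos"][:2],.066);print(np.round(s*1000,1),k)
plan([.515,-.2293,.079]);print(o["force"],o["moment"])
E
```

```text
[ 5.139e+02 -2.277e+02  1.000e-01] 317
eef [ 0.5135 -0.2309  0.0793] [-3.141  0.     0.712] tool shift cm [ 0.22 -0.03  0.03]
[-2.90740869  2.3498466   7.21575243] [ 0.40596116  0.52286426 -0.01996115]
```

Seated (light contact force). Release.

Request:
servo_tool(steps="0.6 0 0 0 0;0.7 0 0 0 0;0.7 0 0 0 0;0.7 0 0 0 0;0.7 0 0 0 0;0.7 0 0 0 0")

```text
t: 14.98
eef_pos: [0.5135, -0.2311, 0.078]
eef_rot: [-3.141, 0.0, 0.711]
force: [-0.1, 0.4, -0.1]
grip_width: 0.704
gripper_force: 0.0
```

Request:
servo_tool(steps="0.7 0 0 -1 0;0.7 0 0 -4 0;0.7 0 0 -8 0;0.7 0 0 -11 0;0.7 0 0 -11 0;0.7 0 0 -11 0")

```text
t: 15.48
eef_pos: [0.5155, -0.2323, 0.192]
eef_rot: [3.135, -0.002, 0.711]
force: [-0.4, 1.0, 0.2]
grip_width: 0.699
gripper_force: 0.0
```

```bash
python3 - <<'E'
from fit import *
D=pts()
for c,P in D.items():
  for n,x in(("cup1",(.5145,-.229)),("cup2",(.539,-.165)),("a",(.579,-.2165))):
    s,k=egg(P,x,.066);print(c,n,np.round(s*1000,1),k)
plan([.4728,-.3650,.20],np.radians(-49.2))
im,_=r.camera("scene");cv2.imwrite("pics/e2.png",cv2.resize(im[140:250,190:310,::-1],(640,586),interpolation=cv2.INTER_CUBIC))
E
```

```text
scene cup1 [ 5.142e+02 -2.281e+02 -4.000e-01] 287
scene cup2 [ 538.2 -163.9   -0.6] 270
scene a [ 5.795e+02 -2.156e+02 -5.000e-01] 266
top cup1 [ 5.161e+02 -2.310e+02  1.000e-01] 76
top cup2 [ 5.402e+02 -1.663e+02 -5.000e-01] 219
top a [ 579.  -216.5    0. ] 0
eef [ 0.513  -0.2308  0.1878] [-3.141  0.     0.711] tool shift cm [-11.81   7.54  -1.22]
tool turn deg (about tool z, pointing down) -0.0 j6 0.283
```

View pics/e2.png

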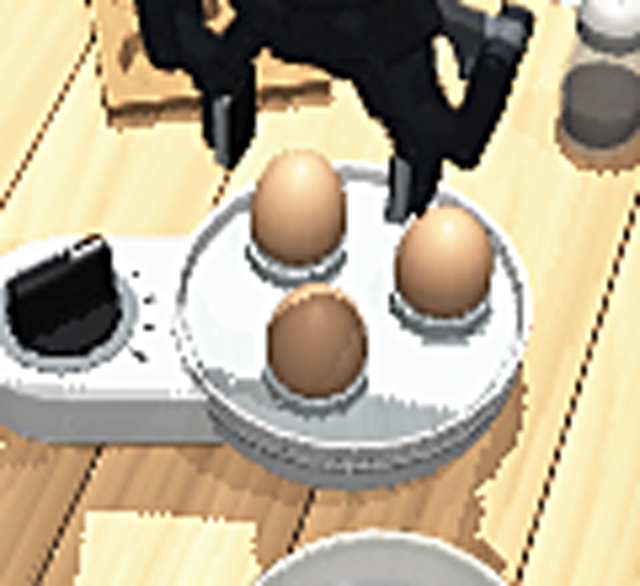

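Request:
servo_tool(steps="1 -3 2 -1.2 0;1 -6 4 -1.2 0;1 -9 6 -1.2 0;1 -11.8 7.6 -1.2 0;1 -11.8 7.6 -1.2 0;1 -11.8 7.6 -1.2 0;1 -11.8 7.6 -1.2 0;1 -11.8 7.6 -1.2 0")

```text
t: 16.3
eef_pos: [0.4736, -0.3642, 0.1989]
eef_rot: [-3.139, -0.0, 0.712]
force: [0.4, -0.1, -0.8]
grip_width: 1.002
gripper_force: 0.0
```

```bash
python3 - <<'E'
from fit import *
plan([.473,-.3655,.092])
E
```

```text
eef [ 0.4736 -0.3642  0.1989] [-3.139 -0.     0.712] tool shift cm [-0.13  0.09 10.69]
```

Request:
servo_tool(steps="1 -0.1 0.1 4 0;1 -0.1 0.1 7 0;1 -0.1 0.1 9.5 0;1 -0.1 0.1 10.7 0;1 -0.1 0.1 10.7 0;1 -0.1 0.1 10.7 0;0.5 -0.1 0.1 10.7 0;0 -0.1 0.1 10.7 0", force=50)

```text
t: 16.97
eef_pos: [0.4752, -0.3684, 0.0957]
eef_rot: [3.137, -0.0, 0.712]
force: [-0.2, -0.4, -0.0]
grip_width: 0.746
gripper_force: 0.0
```

Request:
servo_tool(steps="0 0 0 0 0;0 0 0 0 0;0 0 0 0 0;0 0 0 0 0;0 0 0 0 0;0 0 0 0 0;0 0 0 0 0;0 0 0 0 0")

```text
t: 17.63
eef_pos: [0.4741, -0.3677, 0.0941]
eef_rot: [3.14, -0.0, 0.711]
force: [-0.2, 0.7, 4.8]
grip_width: 0.245
gripper_force: 49.0
```

```bash
python3 - <<'E'
from fit import *
plan([.473,-.3655,.092])
E
```

```text
eef [ 0.4741 -0.3677  0.0941] [ 3.14  -0.     0.711] tool shift cm [ 0.06 -0.24  0.21]
```

Request:
servo_tool(steps="0 0 0 -1 0;0 0 0 -3 0;0 0 0 -6 0;0 0 0 -9 0;0 0 0 -12 0;0 0 0 -14.5 0;0 0 0 -14.5 0;0 0 0 -14.5 0")

```text
t: 18.3
eef_pos: [0.4743, -0.3677, 0.2399]
eef_rot: [3.138, -0.0, 0.711]
force: [-0.1, 0.3, -1.5]
grip_width: 0.247
gripper_force: 49.2
```

```bash
python3 - <<'E'
from fit import *
plan([.544,-.205,.235])
o=r.get_obs();D=pts()
for c,P in D.items():
    for dz in(-.062,-.067): 
        s,k=ring(P,o["eef_pos"][:2],.069,o["eef_pos"][2]+dz,.008,.004);print(c,np.round(s*1000,1),k)
im,_=r.camera("scene");cv2.imwrite("pics/l1.png",cv2.resize(im[60:360,130:400,::-1],(540,600)))
E
```

```text
eef [ 0.4743 -0.3677  0.2399] [ 3.138 -0.     0.711] tool shift cm [15.91 -7.78  0.47]
scene [ 475.4 -363.6] 177
scene [ 475.1 -364. ] 214
top [ 477.2 -370.1] 2
top [ 476.  -368.4] 14
```

View pics/l1.png

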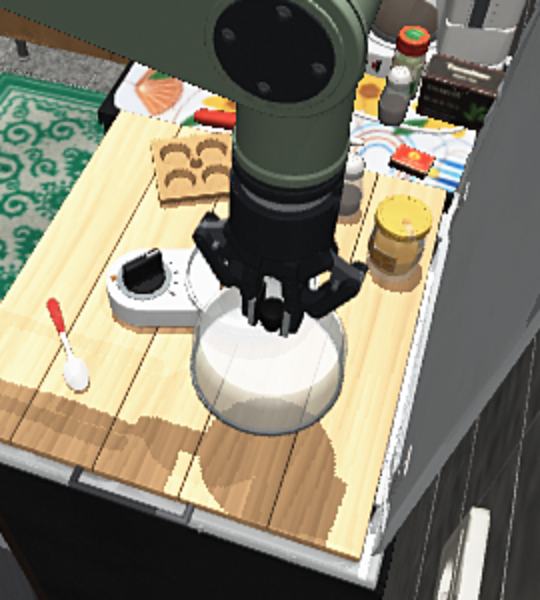

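Request:
servo_tool(steps="0 3.5 -1.5 0 0;0 7 -3.3 0 0;0 10.5 -5 0 0;0 13 -6.5 0 0;0 15.6 -7.7 0 0;0 15.6 -7.7 0 0;0 15.6 -7.7 0 0;0 15.6 -7.7 0 0")

```text
t: 19.12
eef_pos: [0.5407, -0.2069, 0.2364]
eef_rot: [-3.139, 0.002, 0.712]
force: [-1.1, 0.3, -1.7]
grip_width: 0.251
gripper_force: 49.2
```

```bash
python3 - <<'E'
from fit import *
plan([.542,-.2075,.138])
o=r.get_obs();D=pts()
for c,P in D.items():
    for dz in(-.062,-.067): 
        s,k=ring(P,o["eef_pos"][:2],.069,o["eef_pos"][2]+dz,.008,.004);print(c,np.round(s*1000,1),k)
    s,k=ring(P,(.543,-.204),.0725,.073);print(c,"rim",np.round(s*1000,1),k)
E
```

```text
eef [ 0.5407 -0.2069  0.2364] [-3.139e+00  2.000e-03  7.120e-01] tool shift cm [0.08 0.16 9.84]
scene [ 541.4 -202.5] 188
scene [ 541. -203.] 194
scene rim [ 542.5 -204.6] 205
top [ 544.1 -207.6] 27
top [ 543.6 -207.6] 50
top rim [ 543.9 -205.6] 86
```

Request:
servo_tool(steps="0 0.1 0.1 3 0;0 0.1 0.1 5 0;0 0.1 0.1 7 0;0 0.1 0.1 8 0;0 0.1 0.1 8.8 0;0 0.1 0.1 8.8 0;0 0.1 0.1 8.8 0")

```text
t: 19.8
eef_pos: [0.5431, -0.2078, 0.1506]
eef_rot: [3.141, -0.0, 0.71]
force: [-0.8, 0.2, -0.8]
grip_width: 0.244
gripper_force: 49.2
```

```bash
python3 - <<'E'
from fit import *
plan([.542,-.2075,.138]);o=r.get_obs();print(o["force"])
o=r.get_obs();D=pts()
for c,P in D.items():
    for dz in(-.057,-.062): 
        s,k=ring(P,o["eef_pos"][:2],.069,o["eef_pos"][2]+dz,.008,.004);print(c,np.round(s*1000,1),k)
im,_=r.camera("scene");cv2.imwrite("pics/l2.png",cv2.resize(im[120:260,180:320,::-1],(600,600),interpolation=cv2.INTER_CUBIC))
E
```

```text
eef [ 0.5431 -0.2078  0.1506] [ 3.141 -0.     0.71 ] tool shift cm [-0.07 -0.1   1.26]
[-0.77920085  0.15517529 -0.81621004]
scene [ 544.2 -203.1] 133
scene [ 544.  -203.3] 142
top [ 547.9 -208.3] 14
top [ 547.3 -207.9] 23
```

View pics/l2.png

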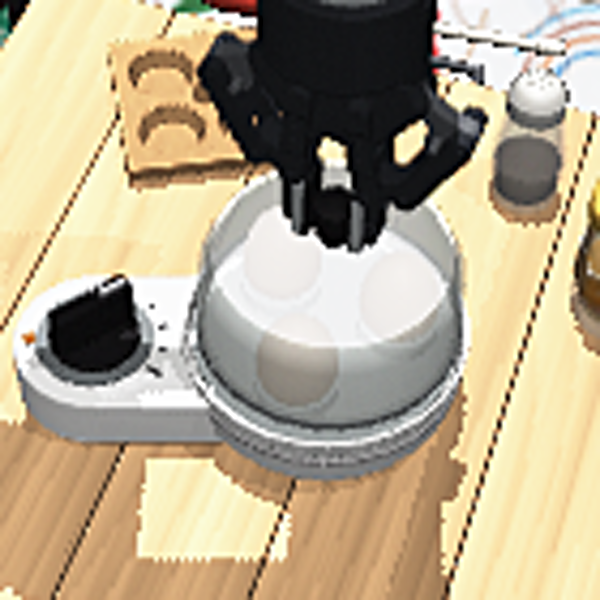

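Request:
servo_tool(steps="0 -0.1 -0.1 0.4 0;0 -0.1 -0.1 0.7 0;0 -0.1 -0.1 0.9 0;0 -0.1 -0.1 1.1 0;0 -0.1 -0.1 1.3 0;0 -0.1 -0.1 1.4 0;0 -0.1 -0.1 1.4 0;0 -0.1 -0.1 1.4 0")

```text
t: 20.62
eef_pos: [0.5417, -0.2069, 0.138]
eef_rot: [-3.142, 0.0, 0.712]
force: [-3.8, 2.3, 8.3]
grip_width: 0.254
gripper_force: 50.1
```

```bash
python3 - <<'E'
from fit import *
plan([.542,-.2075,.138]);o=r.get_obs();print(o["force"],o["moment"])
E
```

```text
eef [ 0.5417 -0.2069  0.138 ] [-3.142  0.     0.712] tool shift cm [-0.01  0.07  0.  ]
[-3.80795321  2.25316258  8.25294815] [0.40683431 0.64631031 0.03777006]
```

Request:
servo_tool(steps="0.5 0 0 0 0;0.7 0 0 0 0;0.7 0 0 0 0;0.7 0 0 0 0;0.7 0 0 0 0;0.7 0 0 0 0")

```text
t: 21.12
eef_pos: [0.5416, -0.207, 0.136]
eef_rot: [-3.141, 0.0, 0.711]
force: [-0.3, -0.5, -0.3]
grip_width: 0.7
gripper_force: 0.0
```

Request:
servo_tool(steps="0.7 0 0 -1 0;0.7 0 0 -4 0;0.7 0 0 -8 0;0.7 0 0 -9 0;0.7 0 0 -9 0;0.7 0 0 -9 0")

```text
t: 21.62
eef_pos: [0.5422, -0.2074, 0.2278]
eef_rot: [3.139, -0.001, 0.711]
force: [-0.0, 0.2, -0.1]
grip_width: 0.7
gripper_force: 0.0
```

```bash
python3 - <<'E'
from fit import *
D=pts()
for c,P in D.items():
    s,k=ring(P,(.543,-.204),.0725,.073);print(c,"rim",np.round(s*1000,1),k)
    for z in(.08,.09,.1):
        s,k=ring(P,(.543,-.204),.069,z,.006,.004);print(c,z,np.round(s*1000,1),k)
    m=(np.hypot(*(P[:,:2]-[.543,-.206]).T)<.02)&(P[:,2]>.152)&(P[:,2]<.175);Q=P[m]
    print(c,"knob top",np.round(np.median(Q,0)*1000,1) if len(Q) else 0,m.sum())
    m=(np.hypot(*(P[:,:2]-[.437,-.1525]).T)<.026)&(abs(P[:,2]-.0965)<.004);Q=P[m][:,:2]
    if len(Q)>9:
      w,v=np.linalg.eigh(np.cov(Q.T));print(c,"bar",np.round(Q.mean(0)*1000,1),m.sum(),np.degrees(np.arctan2(v[1,1],v[0,1])))
plan([.4345,-.154,.20],np.radians(98.5))
im,_=r.camera("scene");cv2.imwrite("pics/l3.png",cv2.resize(im[120:260,180:320,::-1],(600,600),interpolation=cv2.INTER_CUBIC))
E
```

```text
scene rim [ 543.9 -202.1] 318
scene 0.08 [ 542.6 -202.2] 129
scene 0.09 [ 542.8 -202. ] 139
scene 0.1 [ 543.  -201.5] 135
scene knob top [ 539.8 -206.2  158.1] 85
scene bar [ 434.  -153.3] 103 -171.28334568270822
top rim [ 545.1 -205.6] 161
top 0.08 [ 545.7 -207.3] 11
top 0.09 [ 546.1 -207.4] 11
top 0.1 [ 546.2 -207.5] 17
top knob top [ 539.5 -204.6  159.6] 26
eef [ 0.5407 -0.2065  0.2248] [-3.139e+00  1.000e-03  7.110e-01] tool shift cm [ -4.61 -10.9    2.51]
tool turn deg (about tool z, pointing down) 32.3 j6 0.345
```

View pics/l3.png

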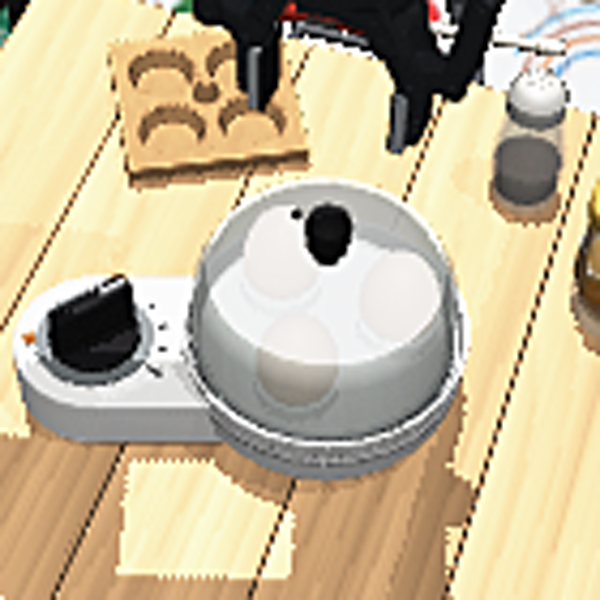

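Request:
servo_tool(steps="0.7 -1.5 -3.5 0 7;0.7 -3 -7 0 14;0.7 -4.6 -10.8 0 21;0.7 -4.6 -10.8 2 28;0.5 -4.6 -10.8 2.5 32;0.5 -4.6 -10.8 2.5 32;0.5 -4.6 -10.8 2.5 32;0.5 -4.6 -10.8 2.5 32", force=80)

```text
t: 22.43
eef_pos: [0.4364, -0.1554, 0.201]
eef_rot: [-3.141, 0.001, 0.154]
force: [0.2, -0.6, 1.1]
grip_width: 0.498
gripper_force: 0.0
```

```bash
python3 - <<'E'
from fit import *
plan([.4343,-.1545,.074],np.radians(98.5))
E
```

```text
eef [ 0.4364 -0.1554  0.201 ] [-3.141e+00  1.000e-03  1.540e-01] tool shift cm [-0.19 -0.11 12.7 ]
tool turn deg (about tool z, pointing down) 0.3 j6 0.887
```

Request:
servo_tool(steps="0.5 -0.2 -0.1 4 0;0.5 -0.2 -0.1 8 0;0.5 -0.2 -0.1 11 0;0.5 -0.2 -0.1 12.6 0;0.5 -0.2 -0.1 12.6 0;0.5 -0.2 -0.1 12.6 0;0.5 -0.2 -0.1 12.6 0")

```text
t: 23.02
eef_pos: [0.4357, -0.1555, 0.0766]
eef_rot: [3.14, -0.002, 0.153]
force: [1.2, -0.4, 0.4]
grip_width: 0.505
gripper_force: 0.0
```

Request:
servo_tool(steps="0 0 0 0 0;0 0 0 0 0;0 0 0 0 0;0 0 0 0 0;0 0 0 0 0;0 0 0 0 0;0 0 0 0 0;0 0 0 0 0")

```text
t: 23.68
eef_pos: [0.4353, -0.1531, 0.0773]
eef_rot: [-3.14, -0.003, 0.153]
force: [-0.5, 6.2, 9.4]
grip_width: 0.121
gripper_force: 79.4
```

```bash
python3 - <<'E'
from fit import *
plan([.4343,-.1545,.074],np.radians(98.5));o=r.get_obs();print(o["force"],o["moment"])
E
```

```text
eef [ 0.4353 -0.1531  0.0773] [-3.14e+00 -3.00e-03  1.53e-01] tool shift cm [-0.12  0.12  0.32]
tool turn deg (about tool z, pointing down) 0.2 j6 0.888
[-0.50719872  6.22036191  9.41502144] [ 1.12596378  0.17673957 -0.03248524]
```

Request:
servo_tool(steps="0 0 -0.15 0 4;0 0 -0.15 0 8;0 0 -0.15 0 12;0 0 -0.15 0 16;0 0 -0.15 0 20;0 0 -0.15 0 24;0 0 -0.15 0 28;0 0 -0.15 0 32")

```text
t: 24.35
eef_pos: [0.4353, -0.1524, 0.0773]
eef_rot: [-3.14, -0.003, -0.409]
force: [-1.3, 5.0, 6.6]
grip_width: 0.118
gripper_force: 79.0
```

```bash
python3 - <<'E'
from fit import *
plan([.4345,-.1533,.077],np.radians(98.5));o=r.get_obs();print(o["force"],o["moment"])
E
```

```text
eef [ 0.4353 -0.1524  0.0773] [-3.14e+00 -3.00e-03 -4.09e-01] tool shift cm [-0.04  0.11  0.03]
tool turn deg (about tool z, pointing down) -31.9 j6 1.452
[-1.25650587  4.99624906  6.60090066] [0.81315142 0.14359475 0.07408459]
```

Request:
servo_tool(steps="0 0 0 0 5;0 0 0 0 10;0 0 0 0 15;0 0 0 0 20;0 0 0 0 25;0 0 0 0 30;0 0 0 0 35;0 0 0 0 39")

```text
t: 25.02
eef_pos: [0.4358, -0.152, 0.0773]
eef_rot: [-3.137, -0.001, -1.088]
force: [2.1, 7.7, 6.3]
grip_width: 0.117
gripper_force: 84.7
```

Request:
servo_tool(steps="0 0 0 0 1;0 0 0 0 2;0 0 0 0 2;0 0 0 0 2;0 0 0 0 2")

```text
t: 25.43
eef_pos: [0.4357, -0.1519, 0.0773]
eef_rot: [-3.138, -0.001, -1.115]
force: [2.0, 8.1, 5.2]
grip_width: 0.117
gripper_force: 93.7
```

```bash
python3 - <<'E'
from fit import *
plan([.4345,-.1533,.077],np.radians(98.5));o=r.get_obs();print(o["force"],o["moment"],o["gripper_force"])
D=pts()
for c,P in D.items():
    s,k=ring(P,(.543,-.204),.0725,.073);print(c,"rim",np.round(s*1000,1),k)
    s,k=ring(P,(.543,-.204),.069,.09,.006,.01);print(c,np.round(s*1000,1),k)
im,_=r.camera("scene");cv2.imwrite("pics/d1.png",cv2.resize(im[120:260,180:320,::-1],(600,600),interpolation=cv2.INTER_CUBIC))
E
```

```text
eef [ 0.4357 -0.1519  0.0773] [-3.138e+00 -1.000e-03 -1.115e+00] tool shift cm [0.07 0.17 0.03]
tool turn deg (about tool z, pointing down) -72.4 j6 2.159
[2.02994933 8.09143231 5.15242312] [ 1.24340922 -0.23149107  1.85910209] 93.73037315905094
scene rim [ 544.1 -201.9] 313
scene [ 542.9 -201.9] 337
top rim [ 546.7 -206.5] 131
top [ 545.2 -205.9] 12
```

View pics/d1.png

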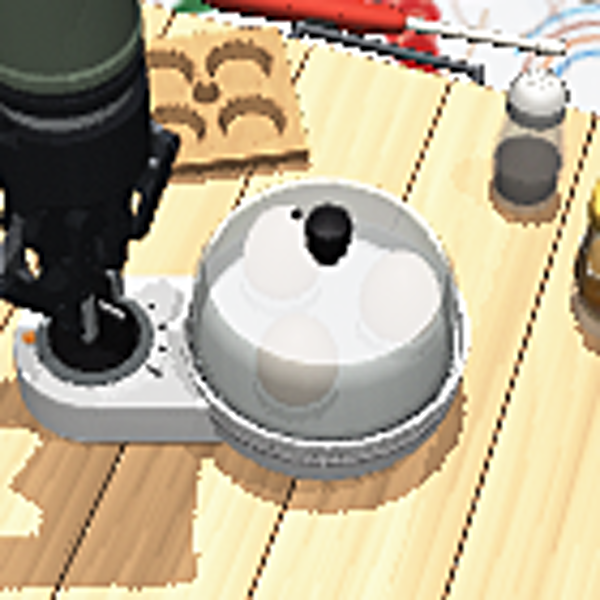

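```bash
python3 -c "
from cell import r
print(r.sign_off())"
```

```text
the job is handed in; nothing more can be done
None
```

The job is handed in at about 26 s of the 72 s allowed: both loose eggs stand in the cups, the lid sits flat inside the rim, and the gripper holds the dial at its stop; the hand-in returned no verdict.

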